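# Hang the nut driver on the empty sprung hook between its neighbours

## Robot

A 6-joint arm with a two-finger parallel gripper is mounted at the origin on a cart in front of the work surface, level with it; the furniture and walls round the work are solid. World frame = base frame: x ahead of the robot, y to its left, z up, the work surface at z = 0. Lengths are in mm, angles in rad, forces in N, time in s.
With the tool pointing down it reaches from about 300 to 775 mm from the base axis. Payload 14.6 kg.
Tool frame: the origin (TCP) lies at the very end of the fingers, on their centre line; the grasp point (between the pads) lies 19 mm behind it; z points along the fingers, y is the line along which they close (so a half turn about z gives the same grasp; the last joint's range is limited). The gripper opens to 94 mm and grips with 3 to 60 N. Pads are 16 mm wide; open, the fingers measure 119 mm over their backs; the gripper's body (75 mm by 177 mm) begins 78 mm behind the grasp point.
Start: joints at [1.089, 0.3, 1.521, -0, 1.321, -0.067], TCP at [221.65, 503.349, 183.246] pointing down, gripper open.
Joint ranges: [-3.03, 3.03], [-0.79, 2.21], [0.23, 2.52], [-1.04, 4.18], [0, 3.07], [-2.55, 2.55]. Speed limits (rad/s): [2.22, 2.22, 2.57, 3.14, 3.14, 3.14].

## Interface

Orientations are given as [roll, pitch, yaw] about the fixed x, y, z axes, in that order (R = Rz(yaw) Ry(pitch) Rx(roll)).
In Python, from cell import manip, optics gives the robot as it stands.
- The arm moves only by the shell command python3 -m crank 'ROWS' [FORCE]. ROWS is JSON, a list of rows, each a list of 7 numbers: the opening in per cent of the stroke, from 0 (shut) to 100 (fully open), then the shift along the tool's x, y, z in mm, then the turn, a rotation vector about the tool's x, y, z in rad. A call has 1 to 10 rows; each row is the pose to reach, as a shift and turn from the pose commanded when the call began, along the tool's axes at that moment; what a row does not reach only later rows make up. A row lasts 1/10 s, in which the tool goes at most 50 mm and 8.59 degrees, less where a joint would pass 70% of its speed; a pose out of reach is approached as far as the arm can. A call with a gripper value outside its range is refused whole. The fingers move at their own pace and stop on an object; FORCE is the grip in N (left out, the last holds). Time passes only in rows, so rows that repeat a pose let the fingers close. It gives the time, the measured TCP pose, the force, the opening and the grip force at its end, in the units of the state.
- manip.read_state(): the state, without advancing time (a new reading comes with each control period).
- optics.camera(name): name is "scene" or "top" or "wrist"; returns (picture, depth): 400x640x3 uint8, red, green, blue; 400x640 float32, mm along the optical axis (not along the pixel's ray), 0 where there is no reading.
- optics.calibration(name): a dict with "camera_matrix" (3x3 intrinsics, pixels), "k1" (the pictures are not rectified: a ray, as slopes to the right and down, at radius r is drawn at 1 + k1 r^2 times it, then the intrinsics apply), "R" (3x3) and "t" (3): a world point X has camera coordinates R X + t. Camera axes: x right, y down, z forward; pixel columns grow to the right and rows downward; lengths in mm; the calibration is good to about 2 mm. A picture is of the moment at which its call begins: read the wrist's pose just before it. calibration takes no time and is no camera call; for the wrist camera it gives the pose at the moment of the call.
- manip.sign_off(): hands the job in; it is judged then, once.
The state is a dict: "clock": time; "joints": joint angles; "qd": joint speeds; "effort": joint torques, N m; "eef_pos": TCP position; "eef_rot": TCP orientation; "wrist_force": force on the tool from outside, world axes, zero at the start; "moment": the same for the moment, N m; "finger_gap": finger opening in mm; "finger_force": force on a finger pad.
Only numpy, scipy, OpenCV 4.12 (cv2) and the standard library are available. Lean on these libraries where they do the work, as an engineer would, in place of code of your own. Each camera call takes 0.05 s, during which the arm holds its last target. There are 200 camera calls.

## Task

Take the nut driver out of the drilled block and hang it on the one empty hook of the tool rack: upright, shank in the slot, collar resting on the hook behind the upturned tips, and let go. The hook is sprung and may sit a little left or right of its place, so feel for the slot gently with the shank and never force it; leave the drivers that already hang on either side undisturbed.

Things in the scene. Friction and masses are not known exactly. Their poses are not given: they have to be found in the camera images.
- driver: The nut driver to hang up, standing in block. Grey square grip 22 x 22 mm, 58 mm tall, on a round steel collar 24 mm across, 4 mm thick; below it a round steel shank 10 mm across, 90 mm long. 0.09 to 0.14 kg. Origin at the centre of the collar's underside; z up along the grip (grip from z = 4 to 62 mm), x and y square to the flats of the grip.
- driver_tip (a point): The lower end of the driver's shank, on its axis, 90 mm below the driver's origin.
- block: Fixed aluminium block 60 x 60 x 45 mm with one upright hole in the middle of its top, 12 mm across and 38 mm deep, in which the driver stands loosely. Origin at the centre of its underside, z up.
- rack: Fixed tool rack: base plate 100 x 270 x 8 mm, two posts 250 mm apart, and a level rail carrying four hooks side by side, 56 mm apart. Origin on the bench below the line of the hook fronts at mid-length; x from the open mouths of the hooks to the rail (47 mm behind the fronts), y to the left along the rail, z up.
- hook_free: The one empty hook, in one of the two middle places. This is its mounting, which does not move. Origin at mid-place on the line of the hook fronts, level with the top of the fork's plate, 150 mm above the bench; x inward from the mouth, y left along the rail, z up. Its fork is a flat plate 61 mm wide, 6 mm thick; its slot is set up to 12 mm left or right of this origin: not measured, see or feel.
- hook_seat (a point): A point of the mounting 20 mm behind the hook front at plate-top height: a hung driver's origin comes to this depth and height (the collar rests on the plate), but up to 12 mm to either side. The fork's slot is 13 mm wide, open at the front, with a blind end 26 mm in; mouth corners rounded 2 mm; an upturned tip 5 mm high and 5 mm deep each side of the mouth.
- hook_front (a point): A point on the mounting's front line, 3 mm below plate-top height. The fork is sprung: pushed from the front it yields straight back up to 12 mm (1.5 N rising to 7.5 N), then is rigid, and springs back by itself; downward its rubber mount gives 3 mm at 4 N/mm; sideways it is fast. A shank pressed lightly on its front and slid sideways drops into the slot. No gap beside the fork admits the shank.
- neighbour_1: A nut driver already hanging in hook_1, to be left alone: like driver, grip 22 x 22 mm and 50 mm tall, shank 10 mm across and 75 mm long. Loose, it rests by its collar; origin at the centre of the collar's underside, z up the grip.
- neighbour_2: A nut driver already hanging in hook_2, to be left alone: like driver, grip 22 x 22 mm and 58 mm tall, shank 10 mm across and 100 mm long. Loose, it rests by its collar; origin at the centre of the collar's underside, z up the grip.
- neighbour_3: A nut driver already hanging in hook_3, to be left alone: like driver, grip 22 x 22 mm and 54 mm tall, shank 10 mm across and 85 mm long. Loose, it rests by its collar; origin at the centre of the collar's underside, z up the grip.
- hook_1: A taken hook on the rail, fixed: a flat plate like the empty hook's fork (same slot, same upturned tips), 56 mm wide, its top 7 mm below the origin. Axes and origin as for hook_free.
- hook_2: A taken hook on the rail, fixed: a flat plate like the empty hook's fork (same slot, same upturned tips), 56 mm wide, its top 7 mm below the origin. Axes and origin as for hook_free.
- hook_3: A taken hook on the rail, fixed: a flat plate like the empty hook's fork (same slot, same upturned tips), 56 mm wide, its top 7 mm below the origin. Axes and origin as for hook_free.
There are look-alikes about, which are no part of the job. Leave any blue or yellow look-alike of the driver alone.

How it is judged (in metres and radians):
On the way:
1. the driver is drawn out of the block, its tip above the block's top (height (world z) of driver_tip above 0.05 m), for 0.1 s.
At the end, for the whole second after the job is handed in: The driver hangs still and upright (within 0.12 rad) in the empty hook: collar underside within 3 mm of the plate's top, axis 15 to 25 mm behind the hook's front and within 16 mm sideways of its mounting's middle; the other three moved under 12 mm, tilted under 0.3 rad (x of driver in the frame of hook_free between 0.015 and 0.025 m and y of driver in the frame of hook_free between -0.016 and 0.016 m and z of driver in the frame of hook_free between -0.003 and 0.003 m and angle between driver's own z axis and vertical below 0.12 rad and linear speed of driver below 0.02 m/s and distance of each of neighbour_1, neighbour_2, neighbour_3 from where it was at the start of the episode below 0.012 m and angle between each of neighbour_1, neighbour_2, neighbour_3's own z axis and vertical below 0.3 rad); the robot touches nothing.
It fails at once if the driver is pressed against the empty hook, the rack or its other hooks with more than 20 N (contact force between driver and hook_free above 20 N or contact force between driver and rack above 20 N or contact force between driver and hook_1 above 20 N or contact force between driver and hook_2 above 20 N or contact force between driver and hook_3 above 20 N).
It fails at once if a driver already hanging is shifted by more than 12 mm or tilted by more than 0.3 rad (distance of any of neighbour_1, neighbour_2, neighbour_3 from where it was at the start of the episode above 0.012 m or angle between any of neighbour_1, neighbour_2, neighbour_3's own z axis and vertical above 0.3 rad).
It also fails if it takes over 58 s, if anything falls off the work surface, if the arm or the gripper's body presses on something with over 40 N, if the wrist force passes 120 N, or if a joint passes its speed limit or range.

## Working session

There is one attempt and no reset: what is moved stays moved. The work goes in short steps, Python scripts to look and compute and a shell command to move; the robot and the scene stay as the last step left them, time stands still between calls to the robot, and variables do not carry over. Pictures are saved under pics/ and viewed, at most 10 in all, crops included, and the job is handed in when it is done.

```bash
mkdir -p pics; ls
cat > h.py <<'E'
import numpy as np, cv2
from cell import manip, optics
def shot(n):
    c=optics.calibration(n); p,d=optics.camera(n)
    np.savez(f'pics/{n}.npz',p=p,d=d,K=c['camera_matrix'],k1=c['k1'],R=c['R'],t=c['t'])
    return p,d
def load(n): return np.load(f'pics/{n}.npz')
def slopes(z,uv):
    K=np.array(z['K'],float); return cv2.undistortPoints(np.array(uv,float).reshape(-1,1,2),K,np.array([float(z['k1']),0,0,0])).reshape(-1,2)
def at_z(z,uv,h):
    s=slopes(z,uv); R=z['R'];t=z['t']; C=-R.T@t
    r=np.c_[s,np.ones(len(s))]@R
    return C+r*((h-C[2])/r[:,2])[:,None]
def cloud(z):
    d=z['d']; v,u=np.mgrid[:400,:640]; s=slopes(z,np.c_[u.ravel(),v.ravel()])
    X=(np.c_[s,np.ones(len(s))]*d.reshape(-1,1)-z['t'])@z['R']
    X[d.ravel()==0]=np.nan
    return X.reshape(400,640,3)
E
python3 - <<'E'
from h import *
for n in('scene','top'):
    p,d=shot(n); cv2.imwrite(f'pics/{n}.png',p[...,::-1])
print(manip.read_state())
E
```

```text
pics
{'clock': 0.1, 'joints': array([ 1.08942692e+00,  3.00372526e-01,  1.52147620e+00,  2.51479997e-05,
        1.32069300e+00, -6.66191901e-02]), 'qd': array([-0.00093813,  0.0001448 , -0.00049026, -0.00090595, -0.00110687,
       -0.00010913]), 'effort': array([-7.55140377e-05, -5.32656884e+01, -3.53276610e+01,  7.09116552e-02,
        2.35636916e-02, -1.14385380e-04]), 'eef_pos': array([221.52496938, 503.15703909, 182.78477591]), 'eef_rot': array([-3.14064731e+00, -8.74853378e-05,  2.72683616e+00]), 'wrist_force': array([ 0.31610357, -0.34164012,  0.47784552]), 'moment': array([ 0.04352798, -0.02495535,  0.02361569]), 'finger_force': 0.0, 'finger_gap': 93.76678191388564}
```

View pics/scene.png

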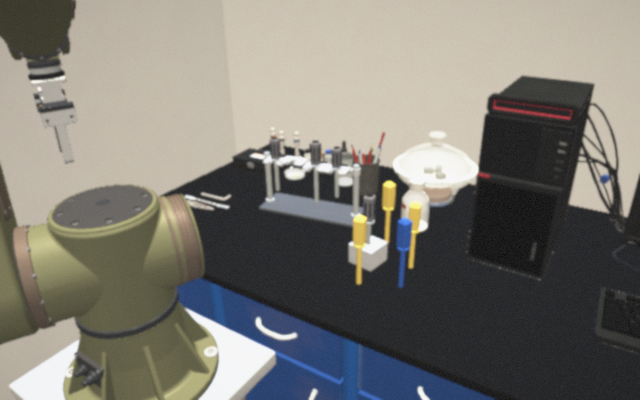

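View pics/top.png

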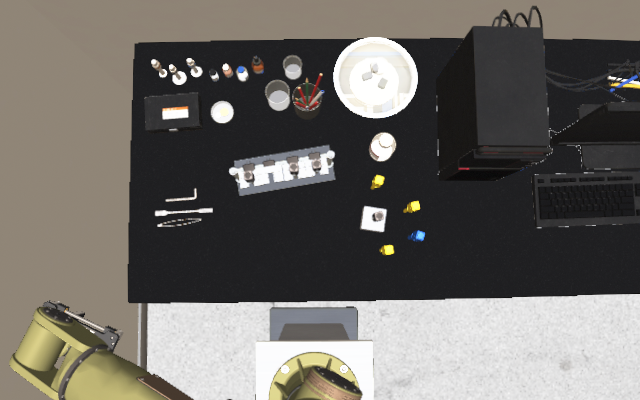

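Top view: block at (374,219) with the driver at (378,216), yellow look-alikes at (388,250), (413,207) and (378,182), and a blue one at (417,237). The rack is at about (285,170), and the free hook looks to be near (268,172).

Run:
```python
from h import *
z=load('top'); p=z['p'][...,::-1]
a=cv2.resize(p[140:200,225:345],None,fx=6,fy=6,interpolation=cv2.INTER_CUBIC)[:,:720]
b=cv2.resize(p[165:265,350:440],None,fx=6,fy=6,interpolation=cv2.INTER_CUBIC)
cv2.imwrite('pics/a.png',a);cv2.imwrite('pics/b.png',b)
X=cloud(z)
# block & driver heights
for (u,v) in [(374,219),(366,225),(378,216),(388,250),(413,207),(378,182),(417,237),(249,175),(268,172),(294,166),(316,162),(235,172),(330,157),(245,188)]:
    print((u,v),X[v,u].round(0), z['d'][v,u])
```

```text
(374, 219) [ 472. -151.  142.] 1294.1777
(366, 225) [ 463. -140.   52.] 1382.3158
(378, 216) [ 479. -159.  157.] 1279.3494
(388, 250) [ 395. -182.  157.] 1270.5137
(413, 207) [ 501. -247.  153.] 1286.6825
(378, 182) [ 565. -162.  148.] 1297.8636
(417, 237) [ 426. -255.  153.] 1278.5883
(249, 175) [576. 154. 201.] 1246.7867
(268, 172) [591. 113. 150.] 1299.1644
(294, 166) [596.  46. 207.] 1242.2886
(316, 162) [607.  -7. 198.] 1252.4126
(235, 172) [594. 197. 139.] 1310.247
(330, 157) [630. -43. 142.] 1311.3212
(245, 188) [570. 188.   9.] 1436.3228
```

View pics/a.png

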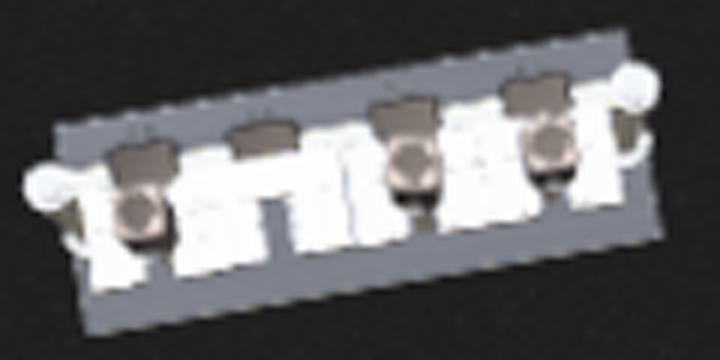

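View pics/b.png

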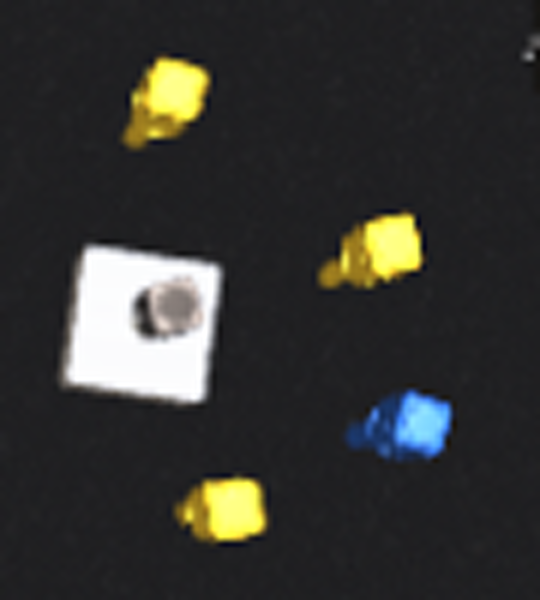

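Crop a: the free fork's slot shows between two white prongs, with its front at about (281,256) and blind end near (274,197). Neighbour grips are at (140,213), (411,163) and (550,146). Crop b: the driver's grip top is at (177,305), and the block corners are at (85,245), (221,265), (205,403) and (63,384).

Run:
```python
from h import *
z=load('top')
A=lambda l:[(225+(x+.5)/6-.5,140+(y+.5)/6-.5) for x,y in l]
B=lambda l:[(350+(x+.5)/6-.5,165+(y+.5)/6-.5) for x,y in l]
n=np.vstack([at_z(z,A([q]),h) for q,h in zip([(140,213),(411,163),(550,146)],[199,205,199])]);print('neigh',n.round(1))
s=at_z(z,A([(281,256),(274,197)]),150);print('slot front,end',s.round(1))
t=n[0]-n[2];yaw=np.arctan2(t[1],t[0])-np.pi/2
print('spacing',np.linalg.norm(t[:2]),np.linalg.norm((n[0]-n[1])[:2]),'rack yaw',yaw)
ex=np.array([np.cos(yaw),np.sin(yaw)]);ey=np.array([-ex[1],ex[0]])
for q in (*n,*s): print(((q-n[2])[:2]@ex).round(1),((q-n[2])[:2]@ey).round(1))
c=at_z(z,B([(85,245),(221,265),(205,403),(63,384)]),45);print('block',c.round(1),c.mean(0).round(1))
d=np.diff(np.vstack([c,c[:1]]),axis=0);print('sides',np.linalg.norm(d,axis=1).round(1),np.arctan2(d[:,1],d[:,0]).round(3))
print('grip',at_z(z,B([(177,305)]),159).round(1))
# yellow/blue grip tops
print('others',at_z(z,B([(175,92),(392,247),(424,425),(230,510)]),155).round(0))
X=cloud(z)
for nm,ctr in(('drv',(479,-158)),('n1',n[0,:2]),('n2',n[1,:2]),('n3',n[2,:2])):
    m=(np.hypot(X[...,0]-ctr[0],X[...,1]-ctr[1])<25)&(X[...,2]>130)&(X[...,2]<225)
    q=X[m]; zt=np.percentile(q[:,2],80); q=q[abs(q[:,2]-zt)<6]; print(nm,len(q),zt.round(1),cv2.minAreaRect(q[:,:2].astype(np.float32)),np.median(q,0).round(1))
S=load('scene');R,t=S['R'],S['t'];C=-R.T@t;print('scene cam',C.round(0))
```

```text
neigh [[576.2 157.2 199. ]
 [594.7  48.2 205. ]
 [602.3  -7.4 199. ]]
slot front,end [[565.3 104.3 150. ]
 [590.2 107.3 150. ]]
spacing 166.63025491366642 110.52082587637454 rack yaw 0.15740934329573042
0.0 166.6
1.2 56.1
0.0 0.0
-19.0 116.1
6.0 115.2
block [[ 515.9 -135.8   45. ]
 [ 506.5 -196.7   45. ]
 [ 444.8 -188.2   45. ]
 [ 453.7 -124.9   45. ]] [ 480.2 -161.4   45. ]
sides [61.6 62.3 63.9 63.1] [-1.724  3.006  1.431 -0.173]
grip [[ 480.  -161.7  159. ]]
others [[ 569. -163.  155.]
 [ 504. -252.  155.]
 [ 430. -263.  155.]
 [ 396. -182.  155.]]
drv 68 161.3 ((479.5604553222656, -160.04530334472656), (21.52107048034668, 20.964109420776367), 13.227316856384277) [ 478.5 -161.1  159.5]
n1 80 200.6 ((576.0146484375, 159.11570739746094), (22.04883575439453, 21.203990936279297), 9.573578834533691) [575.6 159.  201.7]
n2 79 204.0 ((593.5126953125, 48.3900032043457), (21.71725082397461, 19.3387508392334), 0.6645616888999939) [593.6  48.3 205.6]
n3 69 195.7 ((603.036865234375, -6.805853843688965), (21.379581451416016, 21.693017959594727), 11.063322067260742) [601.7  -6.8 196.8]
scene cam [-322. -568.  588.]
```

```bash
cat >> h.py <<'E'
from scipy.spatial.transform import Rotation as Ro
def go(x,y,zz,yaw):
    s=manip.read_state(); R=Ro.from_euler('xyz',s['eef_rot']); T=Ro.from_euler('xyz',[np.pi,0,yaw])
    print('clk',round(s['clock'],2),'pos',s['eef_pos'].round(1),s['eef_rot'].round(3),'F',s['wrist_force'].round(1),'gap',round(s['finger_gap'],1))
    print('shift',R.inv().apply(np.array([x,y,zz])-s['eef_pos']).round(1),'turn',(R.inv()*T).as_rotvec().round(3))
E
python3 - <<'E'
from h import *
z=load('top');X=cloud(z)
ex=np.array([np.cos(.157),np.sin(.157)]);ey=np.array([-ex[1],ex[0]]);o=np.array([602.3,-7.4])-20*ex+84*ey
print('rack origin',o.round(1))
P=X[...,:2]-o; a=P@ex;b=P@ey
for lo in range(-5,75,5):
    print(lo,[ (lambda q: (int(np.max(q)) if len(q) else None))(X[...,2][(a>=lo)&(a<lo+5)&(b>=c-6)&(b<c+6)]) for c in (-6,6,18,31,43,55)])
print('mount',o+28*ey)
go(480,-161,260,1.25)
E
```

```text
rack origin [569.4  72.4]
-5 [4, 3, 151, 5, 4, 3]
0 [144, 154, 155, 151, 153, 155]
5 [145, 153, 154, 8, 155, 156]
10 [148, 154, 152, 153, 156, 155]
15 [146, 153, 155, 150, 151, 153]
20 [147, 153, 152, 149, 154, 154]
25 [147, 154, 155, 154, 153, 155]
30 [147, 155, 154, 153, 154, 154]
35 [146, 153, 155, 153, 151, 155]
40 [145, 153, 150, 151, 151, 151]
45 [140, 139, 145, 148, 146, 139]
50 [137, 140, 146, 145, 146, 138]
55 [None, 5, 142, 144, 147, None]
60 [None, None, None, 142, 134, None]
65 [None, None, None, 136, None, None]
70 [None, None, None, None, None, None]
mount [565.03413313 100.09537277]
clk 0.1 pos [221.5 503.2 182.8] [-3.141 -0.     2.727] F [ 0.3 -0.3  0.5] gap 93.8
shift [-504.2 -503.8  -76.8] turn [-1.000e-03  1.000e-03  1.477e+00]
```

```bash
python3 -m crank '[[80,-50,-50,-30,0,0,0.13],[80,-85,-85,-77,0,0,0.25],[80,-120,-120,-77,0,0,0.36],[80,-155,-155,-77,0,0,0.47],[80,-190,-190,-77,0,0,0.58],[80,-225,-225,-77,0,0,0.69],[80,-260,-260,-77,0,0,0.8],[80,-295,-295,-77,0,0,0.91],[80,-330,-330,-77,0,0,1.02],[80,-365,-365,-77,0,0,1.13]]'; python3 -c "
from h import *
go(480,-161,260,1.25)"
```

```text
clock: 1.1
eef_pos: [396.6, 51.4, 260.3]
eef_rot: [3.141, -0.0, 1.592]
wrist_force: [1.1, 1.0, 0.5]
finger_gap: 75.5
finger_force: 0.0
clk 1.1 pos [396.6  51.4 260.3] [ 3.141 -0.     1.592] F [1.1 1.  0.5] gap 75.5
shift [-214.2   78.8    0.3] turn [ 0.    -0.     0.342]
```

```bash
python3 -m crank '[[80,-40,14,0,0,0,0.08],[80,-80,28,0,0,0,0.16],[80,-120,43,0,0,0,0.24],[80,-160,58,0,0,0,0.34],[80,-185,67,0,0,0,0.34],[80,-185,67,0,0,0,0.34],[80,-185,67,0,0,0,0.34]]'
python3 - <<'E'
from h import *
go(480,-161,260,1.25)
p,d=shot('wrist'); cv2.imwrite('pics/w1.png',p[...,::-1])
z=load('wrist');print('cam',(-z['R'].T@z['t']).round(0))
E
```

```text
clock: 1.8
eef_pos: [468.0, -129.7, 259.8]
eef_rot: [-3.14, -0.0, 1.256]
wrist_force: [-0.7, -0.4, -0.0]
finger_gap: 75.3
finger_force: 0.0
clk 1.8 pos [ 468.  -129.7  259.8] [-3.14  -0.     1.256] F [-0.7 -0.4 -0. ] gap 75.3
shift [-26.1  21.1  -0.3] turn [-0.001 -0.     0.006]
cam [492. -53. 462.]
```

View pics/w1.png

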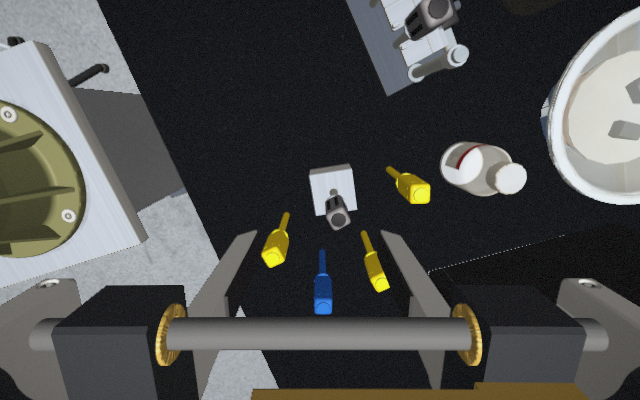

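The wrist view shows the driver's grip top at about (340,218) in front of the block, with the yellow and blue look-alikes clear of the fingers.

Run:
```python
from h import *
z=load('wrist');X=cloud(z)
m=(np.hypot(X[...,0]-480,X[...,1]+161)<22)&(X[...,2]>152)
q=X[m];print(len(q),q[:,2].mean(),q.mean(0).round(1),cv2.minAreaRect(q[:,:2].astype(np.float32)))
m=(np.hypot(X[...,0]-480,X[...,1]+161)<50)&(abs(X[...,2]-45)<5)
q=X[m];print('block',cv2.minAreaRect(q[:,:2].astype(np.float32)))
a=cv2.resize(z['p'][190:240,310:370,::-1],None,fx=10,fy=10,interpolation=cv2.INTER_CUBIC);cv2.imwrite('pics/w1c.png',a)
```

```text
412 159.77978530021957 [ 478.8 -159.7  159.8] ((478.46240234375, -161.07232666015625), (22.056196212768555, 21.29244613647461), 10.806500434875488)
block ((478.684814453125, -161.9600372314453), (60.81081771850586, 60.0047607421875), 81.0574722290039)
```

View pics/w1c.png

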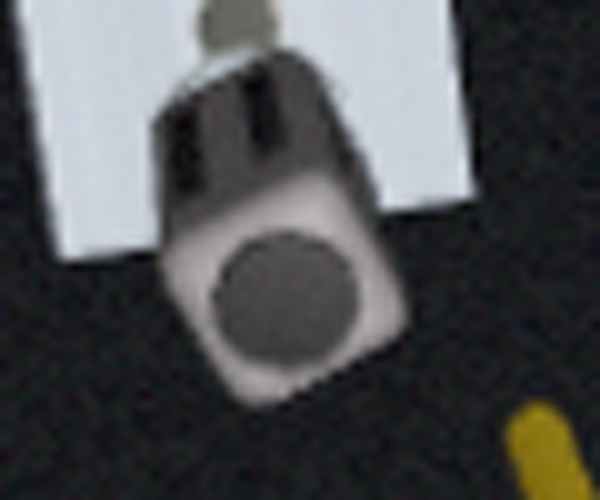

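The crop shows the grip top's corners at about (163,262), (328,176), (410,320) and (252,407).

Run:
```python
from h import *
z=load('wrist')
c=at_z(z,[(310+(x+.5)/10-.5,190+(y+.5)/10-.5) for x,y in[(163,262),(328,176),(410,320),(252,407)]],159)
d=np.diff(np.vstack([c,c[:1]]),axis=0);print(c.mean(0).round(1),np.linalg.norm(d,axis=1).round(1),np.degrees(np.arctan2(d[:,1],d[:,0])).round(1))
s=manip.read_state()
go(479,-161,170,1.571+np.radians(11)); go(479,-161,127,1.571+np.radians(11))
```

```text
[ 478.9 -161.1  159. ] [19.6 18.4 19.3 19. ] [  10.9  -78.5 -167.3  102.5]
clk 1.85 pos [ 468.  -129.2  260. ] [-3.141 -0.     1.257] F [-0.   0.   0.6] gap 75.2
shift [-26.9  20.4  90. ] turn [-0.001 -0.    -0.506]
clk 1.85 pos [ 468.  -129.2  260. ] [-3.141 -0.     1.257] F [-0.   0.   0.6] gap 75.2
shift [-26.9  20.4 133. ] turn [-0.001 -0.    -0.506]
```

```bash
python3 -m crank '[[60,-14,10,10,0,0,-0.14],[60,-27,20.4,25,0,0,-0.28],[60,-27,20.4,50,0,0,-0.42],[60,-27,20.4,75,0,0,-0.51],[60,-27,20.4,85,0,0,-0.51],[60,-27,20.4,85,0,0,-0.51],[60,-27,20.4,85,0,0,-0.51]]'; python3 -c "
from h import *
go(479,-161,118,1.767)"
```

```text
clock: 2.55
eef_pos: [479.7, -161.4, 176.5]
eef_rot: [3.14, 0.001, 1.765]
wrist_force: [-0.7, 0.1, 0.7]
finger_gap: 56.1
finger_force: 0.0
clk 2.55 pos [ 479.7 -161.4  176.5] [3.140e+00 1.000e-03 1.765e+00] F [-0.7  0.1  0.7] gap 56.1
shift [ 0.6 -0.7 58.5] turn [ 0.001  0.001 -0.002]
```

```bash
python3 -m crank '[[60,0.5,-0.5,20,0,0,0],[60,0.5,-0.5,40,0,0,0],[60,0.5,-0.5,55,0,0,0],[60,0.5,-0.5,58,0,0,0],[15,0.5,-0.5,58,0,0,0],[15,0.5,-0.5,58,0,0,0],[15,0.5,-0.5,58,0,0,0],[15,0.5,-0.5,58,0,0,0],[15,0.5,-0.5,58,0,0,0],[15,0.5,-0.5,58,0,0,0]]' 30
```

```text
clock: 3.55
eef_pos: [478.9, -161.4, 117.6]
eef_rot: [3.141, 0.0, 1.767]
wrist_force: [0.7, -0.1, 3.0]
finger_gap: 21.7
finger_force: 30.0
```

```bash
python3 -m crank '[[15,0,0,-10,0,0,0],[15,0,0,-20,0,0,0],[15,0,0,-35,0,0,0],[15,0,0,-50,0,0,0],[15,0,0,-65,0,0,0],[15,0,0,-80,0,0,0],[15,0,0,-95,0,0,0],[15,0,0,-110,0,0,0],[15,0,0,-110,0,0,0],[15,0,0,-110,0,0,0]]' 40; python3 -c "
from h import *
go(520,97,228,1.728)"
```

```text
clock: 4.55
eef_pos: [478.6, -161.3, 227.3]
eef_rot: [3.141, 0.0, 1.767]
wrist_force: [0.1, 0.1, -1.8]
finger_gap: 22.1
finger_force: 40.0
clk 4.55 pos [ 478.6 -161.3  227.3] [3.141 0.    1.767] F [ 0.1  0.1 -1.8] gap 22.1
shift [245.3  90.9  -0.8] turn [0.    0.    0.039]
```

```bash
python3 -m crank '[[15,25,9,0,0,0,0.01],[15,55,20,0,0,0,0.02],[15,90,33,0,0,0,0.03],[15,125,46,0,0,0,0.039],[15,160,59,0,0,0,0.039],[15,195,72,0,0,0,0.039],[15,225,83,0,0,0,0.039],[15,245,91,0,0,0,0.039],[15,245,91,0,0,0,0.039],[15,245,91,0,0,0,0.039]]'
python3 - <<'E'
from h import *
go(520,97,228,1.728)
p,d=shot('wrist'); cv2.imwrite('pics/w2.png',p[...,::-1])
E
```

```text
clock: 5.55
eef_pos: [519.9, 96.5, 226.5]
eef_rot: [-3.14, 0.0, 1.729]
wrist_force: [-0.1, 0.9, -1.1]
finger_gap: 21.0
finger_force: 40.0
clk 5.55 pos [519.9  96.5 226.5] [-3.14   0.     1.729] F [-0.1  0.9 -1.1] gap 21.0
shift [ 0.4  0.2 -1.5] turn [-0.001  0.     0.001]
```

View pics/w2.png

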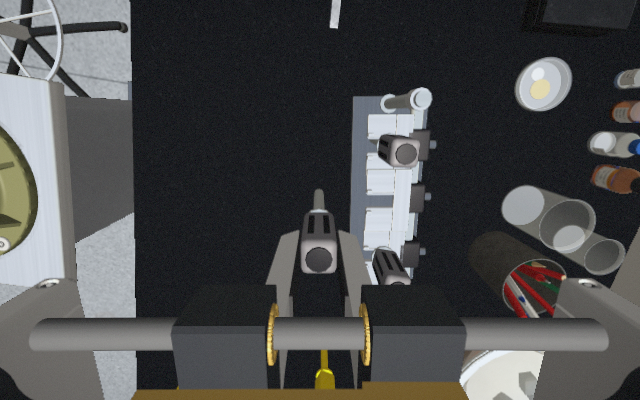

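The wrist view shows the held driver upright, grip top (319,258) and shank up to (319,192). The free slot is a dark bar near (380,200), between the forks. I'll measure both numerically.

Run:
```python
from h import *
z=load('wrist')
th=.157; ex=np.array([np.cos(th),np.sin(th)]);ey=np.array([-ex[1],ex[0]]);o=np.array([569.4,72.4])
R,t=z['R'],z['t'];K=np.array(z['K'],float)
def px(P): return cv2.projectPoints(np.array(P,float).reshape(-1,1,3),cv2.Rodrigues(R)[0],np.array(t,float),K,np.array([float(z['k1']),0,0,0]))[0].reshape(-1,2)
g=z['p'].mean(2).astype(np.float32)
A=np.arange(-6,50,4);B=np.arange(0,64,2)
P=[[*(o+a*ex+b*ey),150] for a in A for b in B]
q=px(P).astype(np.float32)
v=cv2.remap(g,q[:,0].reshape(len(A),-1),q[:,1].reshape(len(A),-1),cv2.INTER_LINEAR)
print('b',B)
for a,r in zip(A,v): print(a,r.astype(int))
X=cloud(z);s=manip.read_state()['eef_pos']
D=X[...,:2]-s[:2];m=np.hypot(D[...,0],D[...,1])<22
for lo in range(100,270,10):
    k=m&(X[...,2]>=lo)&(X[...,2]<lo+10)
    if k.sum()>8: 
        w=D[k]; print(lo,k.sum(),'x',(w@ex).min().round(1),(w@ex).max().round(1),(w@ex).mean().round(1),'y',(w@ey).max().round(1))
# neighbours hook edges via cloud z
for c in (84,28,-28):
    pass
```

```text
b [ 0  2  4  6  8 10 12 14 16 18 20 22 24 26 28 30 32 34 36 38 40 42 44 46
 48 50 52 54 56 58 60 62]
-6 [116 117 116 117 117 118 120 118 117 118 116 119 118 117 116 117 118 116
 117 115 115 116 115 116 117 116 116 116 115 117 117 115]
-2 [120 111 112 117 117 114 115 115 113 115 115 116 114 116 117 116 116 117
 116 116 120 112 114 114 114 111 115 116 119 134 136 135]
2 [218 219 222 222 221 217 219 219 221 217 222 173 205 147 117 118 116 117
 117 149 218 215 180 222 218 217 220 219 223 219 214 209]
6 [218 219 222 222 221 217 219 219 220 223 216 216 215 151 121 119 116 117
 117 149 203 221 221 222 219 218 220 219 222 219 215 212]
10 [218 220 223 222 220 218 219 219 220 222 216 216 215 152 117 119 117 119
 116 148 204 221 221 222 220 217 219 219 221 219 215 212]
14 [217 217 223 222 220 217 218 220 220 222 216 216 215 151 117 117 117 119
 120 143 206 222 222 222 219 217 219 219 221 219 215 215]
18 [217 219 223 221 220 217 218 219 220 221 216 215 216 153 118 114 116 116
 117 141 207 222 221 222 218 217 219 219 221 220 214 214]
22 [218 219 223 222 220 216 217 219 219 221 216 216 215 155 118
[... 605 characters left out ...]
]
42 [204 206 206 205 191 202 199 207 206 205 171  94  99 100  95  83  86  79
 104 106  97  96  97  90  64 144 205 205 205 196 205 204]
46 [206 206 206 204 205 206 206 206 206 202 178  68  74  80  80  81  79  82
  84  87  88  89  91  88  48 106 191 201 206 204 200 195]
120 23 x -5.3 4.1 -0.5 y 5.1
130 24 x -5.2 3.9 -0.6 y 5.2
140 26 x -5.0 3.8 -0.5 y 5.5
150 27 x -4.9 3.6 -0.7 y 5.3
160 32 x -4.7 4.4 -0.4 y 5.2
170 38 x -5.6 4.2 -0.7 y 5.4
180 12 x -3.6 3.2 -0.4 y 5.0
200 16 x -7.2 5.8 -0.6 y 11.9
210 98 x -11.5 10.0 -0.8 y 12.7
220 139 x -11.8 10.4 -0.7 y 11.8
230 159 x -11.8 10.4 -0.5 y 11.8
240 181 x -13.7 12.3 -0.6 y 11.9
250 360 x -19.2 19.2 -0.4 y 12.0
260 1056 x -19.2 19.2 -0.4 y 11.9
```

```bash
python3 -m crank '[[15,0.5,0,10,0,0,0],[15,0.5,0,20,0,0,0],[15,0.5,0,32,0,0,0],[15,0.5,0,42,0,0,0],[15,0.5,0,46,0,0,0],[15,0.5,5,46,0,0,0],[15,0.5,15,46,0,0,0],[15,0.5,25,46,0,0,0],[15,0.5,30,46,0,0,0],[15,0.5,30,46,0,0,0]]'
cat > r.py <<'E'
from h import *
s=manip.read_state();ex=np.array([np.cos(.157),np.sin(.157)]);ey=np.array([-ex[1],ex[0]])
P=s['eef_pos'][:2]-[569.4,72.4];f=s['wrist_force']
print('a',(P@ex).round(1),'b',(P@ey).round(1),'z',s['eef_pos'][2].round(1),'Fa',(f[:2]@ex).round(1),'Fb',(f[:2]@ey).round(1),'Fz',f[2].round(1),'mom',s['moment'].round(2),s['eef_rot'].round(3),s['finger_gap'])
E
python3 r.py
```

```text
clock: 6.6
eef_pos: [550.5, 102.0, 181.0]
eef_rot: [-3.141, -0.0, 1.728]
wrist_force: [0.1, -0.3, -1.6]
finger_gap: 22.0
finger_force: 40.0
a -14.1 b 32.2 z 181.0 Fa 0.1 Fb -0.3 Fz -1.6 mom [-0.1   0.04  0.01] [-3.141 -0.     1.728] 22.03873403822354
```

```bash
python3 -m crank '[[15,0,3,0,0,0,0],[15,0,6,0,0,0,0],[15,0,8,0,0,0,0],[15,0,10,0,0,0,0],[15,0,12,0,0,0,0],[15,0,14,0,0,0,0],[15,0,16,0,0,0,0],[15,0,16,0,0,0,0]]'; python3 r.py
```

```text
clock: 7.4
eef_pos: [565.8, 104.4, 181.1]
eef_rot: [-3.142, 0.0, 1.728]
wrist_force: [0.2, -0.4, -1.1]
finger_gap: 21.9
finger_force: 40.0
a 1.4 b 32.2 z 181.1 Fa 0.2 Fb -0.5 Fz -1.1 mom [-0.05  0.09  0.02] [-3.142  0.     1.728] 21.861911912170587
```

No contact force, so the shank is in the slot mouth.

```bash
python3 -m crank '[[15,0,2,0,0,0,0],[15,0,4,0,0,0,0],[15,0,6,0,0,0,0],[15,0,8,0,0,0,0],[15,0,10,0,0,0,0],[15,0,12,0,0,0,0],[15,0,14,0,0,0,0],[15,0,16,0,0,0,0],[15,0,18,0,0,0,0],[15,0,18,0,0,0,0]]'; python3 r.py
python3 - <<'E'
from h import *
p,d=shot('scene'); cv2.imwrite('pics/s2.png',cv2.resize(p[110:240,230:400,::-1],None,fx=4,fy=4,interpolation=cv2.INTER_CUBIC))
E
```

```text
clock: 8.4
eef_pos: [583.6, 107.3, 181.2]
eef_rot: [-3.142, 0.0, 1.728]
wrist_force: [-0.4, 0.1, -2.1]
finger_gap: 21.5
finger_force: 40.0
a 19.5 b 32.2 z 181.2 Fa -0.4 Fb 0.2 Fz -2.1 mom [-0.01  0.08 -0.03] [-3.142  0.     1.728] 21.541088147174698
```

View pics/s2.png

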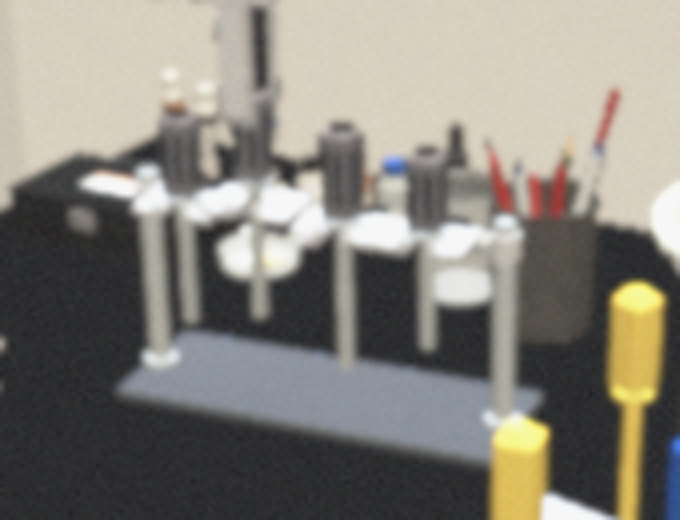

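The scene crop shows the held driver's shank at (260,250) in the free fork's slot, with the neighbours upright. Next I lower it.

```bash
python3 -m crank '[[15,0,0.8,2,0,0,0],[15,0,0.8,4,0,0,0],[15,0,0.8,6,0,0,0],[15,0,0.8,7,0,0,0],[15,0,0.8,8,0,0,0],[15,0,0.8,9,0,0,0],[15,0,0.8,9.5,0,0,0],[15,0,0.8,9.5,0,0,0]]'; python3 r.py
```

```text
clock: 9.25
eef_pos: [584.2, 107.4, 171.7]
eef_rot: [-3.142, -0.0, 1.728]
wrist_force: [-0.7, 0.4, -0.9]
finger_gap: 21.8
finger_force: 40.0
a 20.0 b 32.2 z 171.7 Fa -0.6 Fb 0.5 Fz -0.9 mom [-0.05  0.03  0.01] [-3.142 -0.     1.728] 21.83368079007112
```

```bash
python3 -m crank '[[15,0,0,0.5,0,0,0],[15,0,0,1,0,0,0],[15,0,0,1.2,0,0,0],[15,0,0,1.2,0,0,0]]'; python3 r.py
```

```text
clock: 9.65
eef_pos: [584.2, 107.4, 170.5]
eef_rot: [3.142, 0.0, 1.728]
wrist_force: [0.5, 0.8, -1.5]
finger_gap: 21.8
finger_force: 40.0
a 20.1 b 32.2 z 170.5 Fa 0.6 Fb 0.7 Fz -1.5 mom [-0.08  0.08 -0.  ] [3.142 0.    1.728] 21.791201512989744
```

```bash
python3 -m crank '[[15,0,0,0.5,0,0,0],[15,0,0,0.8,0,0,0],[15,0,0,0.8,0,0,0],[15,0,0,0.8,0,0,0]]'; python3 r.py
```

```text
clock: 10.05
eef_pos: [584.2, 107.4, 169.9]
eef_rot: [3.141, 0.0, 1.728]
wrist_force: [-0.2, 0.3, 0.6]
finger_gap: 21.5
finger_force: 40.0
a 20.1 b 32.2 z 169.9 Fa -0.1 Fb 0.4 Fz 0.6 mom [-0.1   0.23  0.02] [3.141 0.    1.728] 21.485889222014155
```

Contact reads about 2 N upward at the expected height, so I open the gripper.

```bash
python3 -m crank '[[22,0,0,0,0,0,0],[24,0,0,0,0,0,0],[28,0,0,0,0,0,0],[34,0,0,0,0,0,0],[40,0,0,0,0,0,0],[45,0,0,0,0,0,0],[45,0,0,0,0,0,0],[45,0,0,0,0,0,0]]' 5; python3 r.py
```

```text
clock: 10.85
eef_pos: [584.2, 107.4, 169.7]
eef_rot: [3.142, 0.0, 1.728]
wrist_force: [0.3, -0.5, 0.2]
finger_gap: 42.4
finger_force: 0.0
a 20.1 b 32.2 z 169.7 Fa 0.2 Fb -0.5 Fz 0.2 mom [-0.09  0.05  0.03] [3.142 0.    1.728] 42.35283271256484
```

```bash
python3 -m crank '[[45,0,0,-5,0,0,0],[45,0,0,-15,0,0,0],[45,0,0,-30,0,0,0],[45,0,0,-50,0,0,0],[45,0,0,-75,0,0,0],[45,0,0,-100,0,0,0],[45,0,0,-120,0,0,0],[45,0,0,-120,0,0,0],[45,0,0,-120,0,0,0],[45,0,0,-120,0,0,0]]'
python3 - <<'E'
from h import *
p,d=shot('wrist'); z=load('wrist');X=cloud(z)
ps,_=shot('scene')
cv2.imwrite('pics/f.png',np.vstack([cv2.resize(p[60:360,180:500,::-1],(640,300)),cv2.resize(ps[125:230,235:375,::-1],(400,300),interpolation=cv2.INTER_CUBIC)[:, :].copy() if 0 else cv2.resize(ps[130:220,215:395,::-1],(640,300),interpolation=cv2.INTER_CUBIC)]))
ex=np.array([np.cos(.157),np.sin(.157)]);ey=np.array([-ex[1],ex[0]])
P=X[...,:2]-[569.4,72.4];a=P@ex;b=P@ey
for a0,b0 in((20,32),(20,84),(20,-28)):
  m=(abs(a-a0)<20)&(abs(b-b0)<20)&(X[...,2]>190)&(X[...,2]<225)
  q=X[m]
  if len(q): 
    zt=np.percentile(q[:,2],90);k=m&(abs(X[...,2]-zt)<4);c=cv2.minAreaRect(np.c_[a[k],b[k]].astype(np.float32));print(b0,zt.round(1),c)
E
python3 r.py
```

```text
clock: 11.85
eef_pos: [583.9, 107.3, 288.6]
eef_rot: [-3.14, -0.0, 1.728]
wrist_force: [0.5, 0.7, 1.4]
finger_gap: 42.5
finger_force: 0.0
32 215.1 ((19.497169494628906, 32.307151794433594), (19.31788444519043, 20.03154945373535), 0.5676413774490356)
84 204.7 ((19.027740478515625, 83.95567321777344), (19.76388931274414, 19.870235443115234), 89.98709869384766)
-28 208.5 ((19.527114868164062, -28.09865379333496), (19.73865509033203, 20.438488006591797), 82.1312255859375)
a 19.8 b 32.2 z 288.7 Fa -0.7 Fb 0.2 Fz -0.3 mom [-0.07  0.04  0.01] [-3.14  -0.     1.728] 42.517259775976235
```

View pics/f.png

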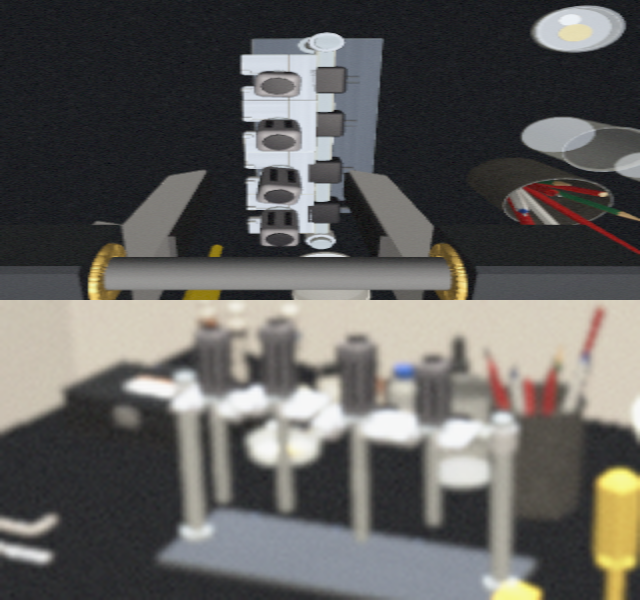

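The driver hangs upright, second from left in both views. It sits at depth 19.5 mm, and its height matches the neighbours' by the same camera bias. The gripper is clear.

```bash
python3 -c "
from cell import manip
print(manip.sign_off())"
```

```text
the job is handed in; nothing more can be done
None
```

The nut driver hangs upright and released in the empty hook, about 19.5 mm behind the hook front; the neighbours looked undisturbed, and I handed the job in at about 12 s (the hand-in returned no verdict).

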